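# Tamp the chocks level in the parts bin

## Robot

A 6-joint arm with a two-finger parallel gripper is mounted at the origin on the work surface. World frame = base frame: x ahead of the robot, y to its left, z up, the work surface at z = 0. Lengths are in m, angles in rad, forces in N, time in s.
With the tool pointing down it reaches from about 0.25 to 0.725 m from the base axis. Payload 4 kg.
Tool frame: the origin (TCP) lies on the centre line of the jaws, within the pads' length; the fingertips stand 14 mm ahead of it and the grasp point (between the pads) lies 5 mm behind it; z points along the fingers, x is the direction in which the jaws open and shut, and the axes are right-handed (so a half turn about z gives the same grasp; the last joint's range is limited). The gripper opens to 85 mm and grips with 20 to 120 N. Pads are 22 mm wide; open, the fingers measure 114 mm over their backs; the gripper's body (76 mm by 85 mm) begins 54 mm behind the grasp point. The pads swing forward as they close: fully open they stand 13 mm farther back than shut.
Start: joints at [-1.333, 0.241, 0.005, 1.335, 0, 1.571], TCP at [0.118, -0.486, 0.245] pointing down, gripper open.
Joint ranges: [-2.72, 2.72], [-1.05, 1.87], [-1.09, 1.28], [-1.99, 2.15], [-1.42, 1.44], [-3.14, 3.14]. Speed limits (rad/s): [2.79, 2.79, 3.14, 3.14, 3.14, 3.14].

## Interface

Orientations are given as a unit quaternion [x, y, z, w].
In Python, from workcell import bot gives the robot as it stands.
- The arm moves only by the tool play_rows, never from a script. Its argument "motion" is a list of rows, each an object with "fingers": the closure, from -1 (fully open) to 1 (shut), so that 0 is half open; "translation": the shift along the tool's x, y, z in cm, a list of three; "roll": the turn about the tool's z in degrees. A call has 1 to 20 rows; each row is the pose to reach, as a shift and turn from the pose commanded when the call began, along the tool's axes at that moment; what a row does not reach only later rows make up. A row lasts 1/12 s, in which the tool goes at most 41.7 mm and 7.16 degrees, less where a joint would pass 70% of its speed; a pose out of reach is approached as far as the arm can. A call with a gripper value outside its range is refused whole. The fingers move at their own pace and stop on an object; the grip force is fixed at half the most. Time passes only in rows, so rows that repeat a pose let the fingers close. It gives the time, the measured TCP pose, the force and the opening at its end, in the units of the state.
- bot.get_obs(): the state, without advancing time (a new reading comes with each control period).
- bot.camera(name): name is "side" or "top"; returns a dict with "pixels" (420x560x3 uint8, red, green, blue), "intrinsics" (3x3 intrinsics, pixels), "world_to_cam" (4x4, takes a point from world to camera coordinates). Camera axes: x right, y down, z forward; pixel columns grow to the right and rows downward; lengths in m; the calibration is good to about 2 mm. A picture is of the moment at which its call begins. There is no depth.
- bot.job_done(): hands the job in, once; it reports no verdict.
The state is a dict: "clock": time; "joint_pos": joint angles; "joint_vel": joint speeds; "tau": joint torques, N m; "eef_pos": TCP position; "tool_rot": TCP orientation; "ft_force": force on the tool from outside, world axes, zero at the start; "ft_torque": the same for the moment, N m; "grip_width": finger opening in m.
Only numpy, scipy, OpenCV 4.12 (cv2) and the standard library are available. Lean on these libraries where they do the work, as an engineer would, in place of code of your own. Each camera call takes 0.05 s, during which the arm holds its last target. There are 200 camera calls.

## Task

Two of the tapered chocks in the blue bin stand proud; take the tamper by its post and, with its foot flat on them, press them down one after the other until all five tops are level, bedding each one on the bin floor with a steady push of about 20 N for a second; never push the chocks or the bin with more than 30 N. Touch the chocks with the tamper only. Then stand the tamper upright on the bench again, clear of the bin, let go of it, and leave the bearing, carton and screwdriver where they are.

Things in the scene. Friction and masses are not known exactly. Their poses are not given: they have to be found in the camera images.
- tamper_grip (a point): Hand tamper standing on the bench: flat steel foot 44 mm (x) x 38 mm (y) x 14 mm, square wooden post 28 x 28 mm rising from its middle to 104 mm above the foot's underside; 0.4 kg. This point is on the post's axis, 75 mm above the foot's underside; z up, x and y square to the post's faces. Grip the post here at 60 N or more so that it does not slip when pressed.
- tamper: The same tamper; origin at the centre of the underside of its foot, same axes.
- bin: Blue plastic bin fixed to the bench, 124 (x) x 224 (y) x 50 mm high, floor 5, walls 4 mm. Origin: centre of its underside; z up. A partition along y splits it: the -x lane, 58 mm wide, centred at x = -29 mm, holds the row of five chocks; bolts the other. The tamper's foot fits the lane with its y along the bin's y, 7 mm free each side. Level chock tops are 40 mm above the bench, 10 below the rim.
- end_plate (a joint): Stiff sliding steel plate, 5 mm thick, ending the row on its +y side, at most 10 mm above the rim. Value in m, 0 at the start, grows as the chocks push it along the bin's +y; yields to about 5 N and stays where left; travel 25 mm. Pressing a proud chock home takes some 6 to 15 N on the tamper and shifts the chocks beyond it 5 to 7 mm along +y.
- chock_a_mid (a point): Tapered grey cast-aluminium chock, 35 mm high, 50 mm across the lane, 44 mm along it at the wide end, 28 mm at the narrow, 0.17 kg; first in the row from the bin's -y end. It is one of three that stand on the bin floor, wide end down, from the start: top 40 mm above the bench. Origin at its centre, half-way up; z up.
- chock_a: The same chock (first in the row); origin at the centre of its underside, z up.
- chock_b_mid (a point): Tapered grey cast-aluminium chock, 35 mm high, 50 mm across the lane, 44 mm along it at the wide end, 28 mm at the narrow, 0.17 kg; second in the row from the bin's -y end. One of two set narrow end down, wedged between neighbours: its top stands about 14 mm above the other tops at the start; home, its foot is on the bin floor, its top level with theirs. Origin at its centre, half-way up; z up.
- chock_b: The same chock (second in the row); origin at the centre of its underside, z up.
- chock_c_mid (a point): Tapered grey cast-aluminium chock, 35 mm high, 50 mm across the lane, 44 mm along it at the wide end, 28 mm at the narrow, 0.17 kg; third in the row from the bin's -y end. It is one of three that stand on the bin floor, wide end down, from the start: top 40 mm above the bench. Origin at its centre, half-way up; z up.
- chock_c: The same chock (third in the row); origin at the centre of its underside, z up.
- chock_d_mid (a point): Tapered grey cast-aluminium chock, 35 mm high, 50 mm across the lane, 44 mm along it at the wide end, 28 mm at the narrow, 0.17 kg; fourth in the row from the bin's -y end. One of two set narrow end down, wedged between neighbours: its top stands about 11 mm above the other tops at the start; home, its foot is on the bin floor, its top level with theirs. Origin at its centre, half-way up; z up.
- chock_d: The same chock (fourth in the row); origin at the centre of its underside, z up.
- chock_e_mid (a point): Tapered grey cast-aluminium chock, 35 mm high, 50 mm across the lane, 44 mm along it at the wide end, 28 mm at the narrow, 0.17 kg; fifth in the row from the bin's -y end. It is one of three that stand on the bin floor, wide end down, from the start: top 40 mm above the bench. Origin at its centre, half-way up; z up.
- chock_e: The same chock (fifth in the row); origin at the centre of its underside, z up.
- bearing_mid (a point): Bystander: steel bearing ring lying flat, 110 mm outside, 60 mm bore, 26 mm high; point at its centre, half-way up. Leave alone.
- carton_mid (a point): Bystander: cardboard carton 100 x 130 x 60 mm beyond the bin; point at its centre. Leave alone.
- screwdriver: Bystander: screwdriver lying on the bench beyond the bin, about 200 mm long; origin under its middle. Leave alone.

How it is judged:
On the way, in this order (a step that is already met when the one before it is completed fails the run):
1. the tamper is lifted off the bench (height (world z) of tamper above 0.05 m), for 0.1 s.
2. one proud chock is home on the floor and held there by the tamper with a steady push over 14 N (((z of chock_b_mid in the frame of bin below 0.025 m and contact force between tamper and chock_b above 14 N) or (z of chock_d_mid in the frame of bin below 0.025 m and contact force between tamper and chock_d above 14 N))), for 0.4 s.
3. the other is home too and held in the same way, all five tops level within 2.5 mm (z of chock_a_mid in the frame of bin between 0.0195 and 0.025 m and angle between each of chock_a_mid, chock_b_mid, chock_c_mid, chock_d_mid, chock_e_mid's own z axis and vertical below 0.07 rad and z of chock_b_mid in the frame of bin between 0.0195 and 0.025 m and z of chock_c_mid in the frame of bin between 0.0195 and 0.025 m and z of chock_d_mid in the frame of bin between 0.0195 and 0.025 m and z of chock_e_mid in the frame of bin between 0.0195 and 0.025 m and (contact force between tamper and chock_b above 14 N or contact force between tamper and chock_d above 14 N)), for 0.4 s.
At the end, for the whole second after the job is handed in: All five chocks stand on the bin floor (centres 19.5 to 25 mm above the bin's underside, so tops within 2.5 mm of level; tilt under 0.07 rad); the tamper stands released and still on the bench, upright within 0.06 rad, underside within 4 mm of the bench, touching neither bin nor chocks (z of chock_a_mid in the frame of bin between 0.0195 and 0.025 m and angle between each of chock_a_mid, chock_b_mid, chock_c_mid, chock_d_mid, chock_e_mid's own z axis and vertical below 0.07 rad and z of chock_b_mid in the frame of bin between 0.0195 and 0.025 m and z of chock_c_mid in the frame of bin between 0.0195 and 0.025 m and z of chock_d_mid in the frame of bin between 0.0195 and 0.025 m and z of chock_e_mid in the frame of bin between 0.0195 and 0.025 m and height (world z) of tamper below 0.004 m and angle between tamper's own z axis and vertical below 0.06 rad and linear speed of tamper below 0.01 m/s and contact force between tamper and bin below 0.1 N and contact force between tamper and chock_a below 0.1 N and contact force between tamper and chock_b below 0.1 N and contact force between tamper and chock_c below 0.1 N and contact force between tamper and chock_d below 0.1 N and contact force between tamper and chock_e below 0.1 N).
It fails at once if the tamper pushes a chock or the bin with more than 35 N (contact force between tamper and chock_a above 35 N or contact force between tamper and chock_b above 35 N or contact force between tamper and chock_c above 35 N or contact force between tamper and chock_d above 35 N or contact force between tamper and chock_e above 35 N or contact force between tamper and bin above 35 N).
It fails at once if the fingers or the arm push a chock or the bin (contact force between any of the fingers, the arm and chock_a above 1 N or contact force between any of the fingers, the arm and chock_b above 1 N or contact force between any of the fingers, the arm and chock_c above 1 N or contact force between any of the fingers, the arm and chock_d above 1 N or contact force between any of the fingers, the arm and chock_e above 1 N or contact force between any of the fingers, the arm and bin above 1 N).
It fails at once if the bearing, carton or screwdriver is moved more than 25 mm (distance of any of bearing_mid, carton_mid, screwdriver from where it was at the start of the episode above 0.025 m).
It also fails if it takes over 72 s, if anything falls off the work surface, if the arm or the gripper's body presses on something with over 40 N, if the wrist force passes 120 N, or if a joint passes its speed limit or range.

## Working session

There is one attempt and no reset: what is moved stays moved. The work goes in short steps, Python scripts to look and compute and a tool call to move; the robot and the scene stay as the last step left them, time stands still between calls to the robot, and variables do not carry over. Pictures are saved under pics/ and viewed, about 8 in all and at most 12, crops included, and the job is handed in when it is done.

Besides the shell and the picture viewer there is one more tool, called after "Emit:" in YAML: its name, and indented under it one key for each argument. play_rows: Moves the arm, as the interface text tells. Its arguments: {"type":"object","properties":{"motion":{"type":"array","items":{"type":"object","properties":{"fingers":{"type":"number"},"translation":{"type":"array","items":{"type":"number"}},"roll":{"type":"number"}}}}},"required":["motion"]}

```bash
mkdir -p pics
cat > h.py <<'E'
import numpy as np, cv2
from workcell import bot
def snap(n,f=None):
    c=bot.camera(n); im=cv2.cvtColor(np.array(c["pixels"]),cv2.COLOR_RGB2BGR)
    if f: cv2.imwrite("pics/"+f,im)
    return im,np.array(c["intrinsics"]),np.array(c["world_to_cam"])
def ray(K,T,uv,z):
    R,t=T[:3,:3],T[:3,3]; o=-R.T@t; d=R.T@np.linalg.inv(K)@[uv[0],uv[1],1]
    return o+d*(z-o[2])/d[2]
def proj(K,T,p):
    q=K@(T[:3,:3]@np.array(p)+T[:3,3]); return q[:2]/q[2]
E
python3 - <<'E'
from h import *
for n in("top","side"):
    im,K,T=snap(n,n+"0.png"); print(n,K.round(1).tolist(),(-T[:3,:3].T@T[:3,3]).round(3),T[:3,:3].round(2).tolist())
o=bot.get_obs(); print(o)
E
```

```text
top [[463.6, 0.0, 282.4], [0.0, 463.6, 205.2], [0.0, 0.0, 1.0]] [0.416 0.008 1.032] [[0.02, -1.0, 0.02], [-0.99, -0.03, -0.16], [0.16, -0.02, -0.99]]
side [[402.9, 0.0, 282.3], [0.0, 402.9, 207.1], [0.0, 0.0, 1.0]] [ 0.318 -0.628  0.537] [[0.93, -0.38, 0.01], [-0.21, -0.53, -0.82], [0.32, 0.76, -0.57]]
{'clock': 0.1, 'joint_pos': array([-1.33298954e+00,  2.41311573e-01,  3.84164146e-03,  1.33522373e+00,
       -1.24459715e-05,  1.57080153e+00]), 'joint_vel': array([ 9.52332478e-04, -1.98616773e-04,  2.47621141e-03, -9.50104090e-04,
        1.21752667e-04,  8.32103465e-05]), 'tau': array([-1.42433814e-04, -3.73138726e+01,  2.53009772e+01,  1.08461006e-02,
       -5.96047201e-06, -3.73996727e-06]), 'eef_pos': array([ 0.11765114, -0.48538802,  0.24450839]), 'tool_rot': array([ 7.85991587e-01, -6.18236464e-01, -7.49493454e-04, -5.81604540e-04]), 'ft_force': array([-0.30207332,  0.3171255 ,  0.34123378]), 'ft_torque': array([ 0.03666936,  0.06131694, -0.02382591]), 'grip_width': 0.08574734559095236}
```

View pics/top0.png

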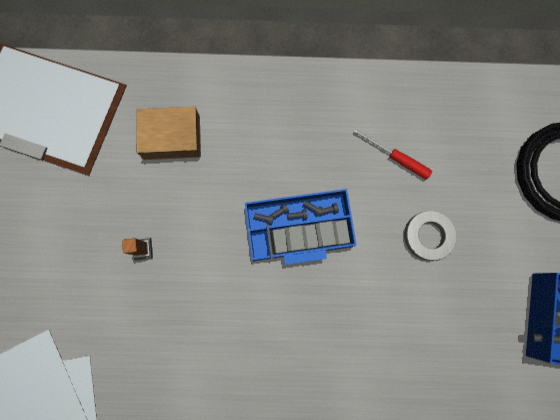

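View pics/side0.png

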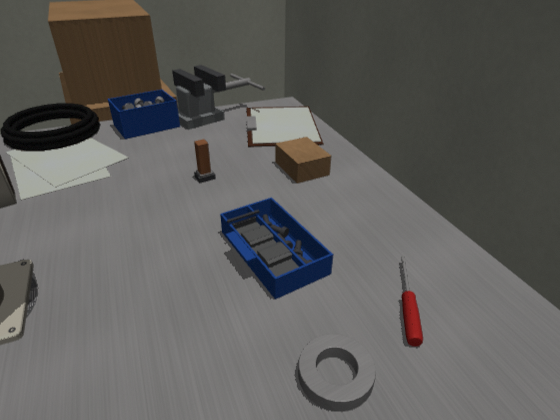

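Top: tamper at about (140,247), its post top at (129,246). The bin centre is near (300,226), with +y to image left, so the row runs a→e from (343,232) to (278,240) and the plate is at about (271,241). Side: tamper at (204,160), bin at (275,245), two proud chocks visible.

Run:
```python
from h import *
im,K,T=snap("top"); hsv=cv2.cvtColor(im,cv2.COLOR_BGR2HSV)
crop=cv2.resize(im[180:275,235:365],None,fx=6,fy=6,interpolation=cv2.INTER_CUBIC); cv2.imwrite("pics/binzoom.png",crop)
cv2.imwrite("pics/tz.png",np.hstack([cv2.resize(im[225:270,110:165],None,fx=7,fy=7,interpolation=cv2.INTER_CUBIC)]))
m=cv2.inRange(hsv,(100,120,40),(130,255,255)); m[:,500:]=0
c=max(cv2.findContours(m,cv2.RETR_EXTERNAL,cv2.CHAIN_APPROX_NONE)[0],key=cv2.contourArea)[:,0]
P=np.array([ray(K,T,p,0.05)[:2] for p in c])
r=cv2.minAreaRect((P*1000).astype(np.float32));print("bin rect",r)
ap=cv2.approxPolyDP(c.reshape(-1,1,2),2.5,True)[:,0]
for p in ap: print(p,ray(K,T,p,0.05).round(4))
s=im[225:270,110:165]; h=hsv[225:270,110:165]
m=cv2.inRange(hsv,(3,90,90),(20,255,255)); m2=np.zeros_like(m); m2[225:270,110:165]=m[225:270,110:165]
c=max(cv2.findContours(m2,cv2.RETR_EXTERNAL,cv2.CHAIN_APPROX_NONE)[0],key=cv2.contourArea)[:,0]
P=np.array([ray(K,T,p,0.104)[:2] for p in c]); print("post",cv2.minAreaRect((P*1000).astype(np.float32)), cv2.boundingRect(c))
```

```text
bin rect ((529.8681640625, -47.19519805908203), (142.5937957763672, 223.73101806640625), 9.475445747375488)
[346 189] [ 0.6172 -0.1446  0.05  ]
[245 203] [0.5805 0.0726 0.05  ]
[252 259] [0.4614 0.0535 0.05  ]
[270 257] [0.4666 0.0157 0.05  ]
[265 229] [0.5256 0.028  0.05  ]
[267 221] [0.5428 0.0243 0.05  ]
[254 218] [0.5485 0.0522 0.05  ]
[254 213] [0.5593 0.0526 0.05  ]
[269 215] [0.5559 0.0204 0.05  ]
[282 203] [ 0.5827 -0.0068  0.05  ]
[289 211] [ 0.5657 -0.0222  0.05  ]
[273 219] [0.5475 0.0116 0.05  ]
[269 224] [0.5365 0.0198 0.05  ]
[270 231] [0.5216 0.0173 0.05  ]
[289 225] [ 0.5355 -0.0229  0.05  ]
[346 218] [ 0.5538 -0.1447  0.05  ]
[351 242] [ 0.5026 -0.1555  0.05  ]
[273 254] [0.473  0.0096 0.05  ]
[274 257] [0.4668 0.0073 0.05  ]
[283 256] [ 0.4694 -0.0116  0.05  ]
[285 264] [ 0.4527 -0.0162  0.05  ]
[325 258] [ 0.4674 -0.1004  0.05  ]
[326 249] [ 0.4864 -0.1024  0.05  ]
[354 245] [ 0.4964 -0.1619  0.05  ]
post ((479.8317565917969, 295.9522705078125), (27.513214111328125, 26.127840042114258), 10.193428993225098) (122, 239, 15, 14)
```

View pics/binzoom.png

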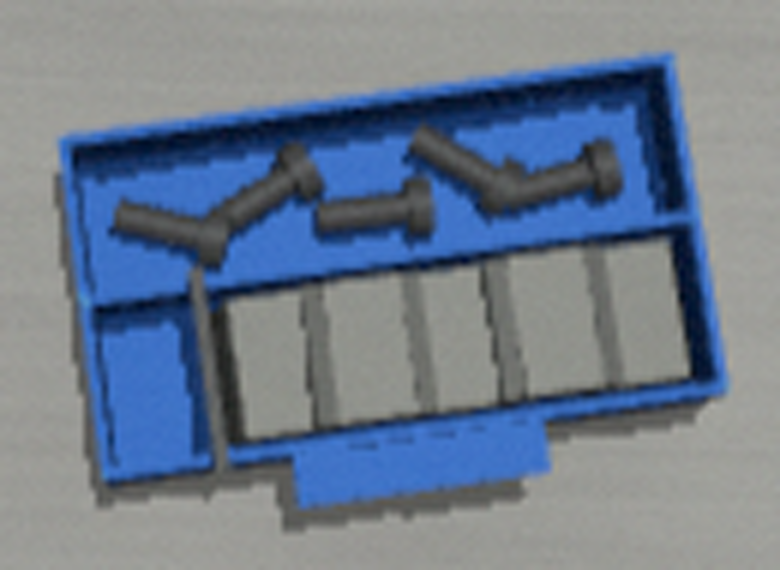

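View pics/tz.png

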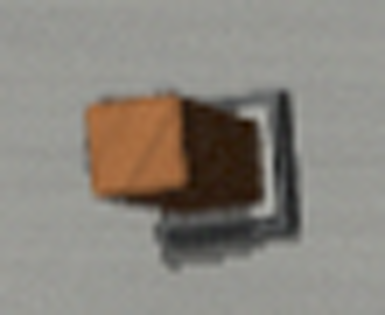

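Zoom: rim corners at zoom pixels (62,137), (673,55), (725,392), (100,482); chock b top centre about (559,324), d about (370,349); plate at about (208,370). Tamper zoom: square post top with corners (88,105), (182,97), (188,188), (95,195), turned about 5°.

```bash
cat >> h.py <<'E'
def yaw():
    x,y,z,w=bot.get_obs()["tool_rot"]; return np.degrees(np.arctan2(2*(x*y+z*w),1-2*(y*y+z*z)))
def go(p,th):
    o=bot.get_obs(); e=o["eef_pos"]; t=yaw(); d=np.array(p)-e; a=np.radians(t)
    tr=np.array([d[0]*np.cos(a)+d[1]*np.sin(a), d[0]*np.sin(a)-d[1]*np.cos(a), -d[2]])*100
    print("t",round(o["clock"],2),"eef",e.round(4),"yaw",round(t,2),"F",o["ft_force"].round(1),"w",round(o["grip_width"],4)); print(" -> trans cm",tr.round(2),"roll",round(-((th-t+180)%360-180),2))
E
python3 - <<'E'
from h import *
_,K,T=snap("top")
z=lambda p,o,f:((np.array(p)+.5)/f-.5)+o
B=[ray(K,T,z(p,(235,180),6),.05)[:2] for p in[(62,137),(673,55),(725,392),(100,482)]]
B=np.array(B);c=B.mean(0); yv=(B[0]+B[3]-B[1]-B[2])/2; xv=(B[0]+B[1]-B[2]-B[3])/2
print("bin",c.round(4),np.linalg.norm(yv),np.linalg.norm(xv),"yaw",np.degrees(np.arctan2(-yv[0],yv[1])),np.degrees(np.arctan2(xv[1],xv[0])))
a=np.arctan2(-yv[0],yv[1]); R=np.array([[np.cos(a),-np.sin(a)],[np.sin(a),np.cos(a)]])
for n,p,h in[("b",(559,324),.054),("d",(370,349),.051),("a",(652,312),.04),("c",(463,337),.04),("e",(270,365),.04),("platetop",(208,370),.058)]:
    w=ray(K,T,z(p,(235,180),6),h)[:2]; print(n,w.round(4),"in bin",(R.T@(w-c)).round(4))
Q=np.array([ray(K,T,z(p,(110,225),7),.104)[:2] for p in[(88,105),(182,97),(188,188),(95,195)]])
xv=Q[0]+Q[1]-Q[2]-Q[3]; yv=Q[0]+Q[3]-Q[1]-Q[2]
print("post",Q.mean(0),np.degrees(np.arctan2(xv[1],xv[0])),np.degrees(np.arctan2(-yv[0],yv[1])),np.linalg.norm(xv)/2,np.linalg.norm(yv)/2)
F=[ray(K,T,z(p,(110,225),7),.014)[:2] for p in[(285,92),(297,235)]];print("foot -y corners",F,np.degrees(np.arctan2(*(F[0]-F[1])[::-1])))
go([*Q.mean(0),.25],5)
E
```

```text
bin [ 0.5389 -0.0458] 0.2224915569870589 0.12305920076911109 yaw 9.475024633388378 8.526878175424779
b [ 0.5189 -0.1053] in bin [-0.0296 -0.0554]
d [ 0.5085 -0.0388] in bin [-0.0288  0.0119]
a [ 0.5255 -0.1404] in bin [-0.0288 -0.0911]
c [ 0.5148 -0.0726] in bin [-0.0282 -0.0224]
e [ 0.5029 -0.0037] in bin [-0.0286  0.0475]
platetop [0.499  0.0182] in bin [-0.0288  0.0697]
post [0.47960835 0.29535189] 8.483580649327926 6.099888080310752 0.025864888735629397 0.02634937716693522
foot -y corners [array([0.50382711, 0.27893132]), array([0.4595239 , 0.27211569])] 8.745849854350638
t 0.2 eef [ 0.1177 -0.4856  0.2447] yaw -76.38 F [ 0.4 -0.8 -0. ] w 0.0856
 -> trans cm [-67.37 -53.57  -0.53] roll -81.38
```

Emit:
play_rows:
  motion:
    - {"fingers": -1, "translation": [-33, -26, -0.5], "roll": -42}
    - {"fingers": -1, "translation": [-33, -26, -0.5], "roll": -42}
    - {"fingers": -1, "translation": [-33, -26, -0.5], "roll": -42}
    - {"fingers": -1, "translation": [-33, -26, -0.5], "roll": -42}
    - {"fingers": -1, "translation": [-33, -26, -0.5], "roll": -42}
    - {"fingers": -1, "translation": [-33, -26, -0.5], "roll": -42}
    - {"fingers": -1, "translation": [-33, -26, -0.5], "roll": -42}
    - {"fingers": -1, "translation": [-33, -26, -0.5], "roll": -42}
    - {"fingers": -1, "translation": [-33, -26, -0.5], "roll": -42}
    - {"fingers": -1, "translation": [-67.4, -53.6, -0.5], "roll": -84}
    - {"fingers": -1, "translation": [-67.4, -53.6, -0.5], "roll": -84}
    - {"fingers": -1, "translation": [-67.4, -53.6, -0.5], "roll": -84}
    - {"fingers": -1, "translation": [-67.4, -53.6, -0.5], "roll": -84}
    - {"fingers": -1, "translation": [-67.4, -53.6, -0.5], "roll": -84}
    - {"fingers": -1, "translation": [-67.4, -53.6, -0.5], "roll": -84}
    - {"fingers": -1, "translation": [-67.4, -53.6, -0.5], "roll": -84}
    - {"fingers": -1, "translation": [-67.4, -53.6, -0.5], "roll": -84}
    - {"fingers": -1, "translation": [-67.4, -53.6, -0.5], "roll": -84}
    - {"fingers": -1, "translation": [-67.4, -53.6, -0.5], "roll": -84}
    - {"fingers": -1, "translation": [-67.4, -53.6, -0.5], "roll": -84}

```text
clock: 1.87
eef_pos: [0.4684, 0.2723, 0.2499]
tool_rot: [0.998, 0.067, -0.0, 0.0]
ft_force: [0.1, 0.4, 0.6]
grip_width: 0.0851
```

```bash
python3 -c "
from h import *
go([.4795,.295,.25],7.5)"
```

```text
t 1.87 eef [0.4684 0.2723 0.2499] yaw 7.66 F [0.1 0.4 0.6] w 0.0851
 -> trans cm [ 1.4  -2.11 -0.01] roll 0.16
```

Emit:
play_rows:
  motion:
    - {"fingers": -1, "translation": [1.4, -2.1, 0], "roll": 0}
    - {"fingers": -1, "translation": [1.4, -2.1, 0], "roll": 0}
    - {"fingers": -1, "translation": [1.4, -2.1, 0], "roll": 0}
    - {"fingers": -1, "translation": [1.4, -2.1, 0], "roll": 0}

```text
clock: 2.2
eef_pos: [0.4786, 0.2922, 0.2497]
tool_rot: [0.998, 0.067, -0.001, 0.001]
ft_force: [-0.0, -0.8, 0.7]
grip_width: 0.0855
```

```bash
python3 -c "
from h import *
go([.4795,.295,.07],7.5)"
```

```text
t 2.2 eef [0.4786 0.2922 0.2497] yaw 7.63 F [-0.  -0.8  0.7] w 0.0855
 -> trans cm [ 0.13 -0.27 17.97] roll 0.13
```

Emit:
play_rows:
  motion:
    - {"fingers": -1, "translation": [0.1, -0.2, 4], "roll": 0}
    - {"fingers": -1, "translation": [0.1, -0.2, 8], "roll": 0}
    - {"fingers": -1, "translation": [0.1, -0.2, 12], "roll": 0}
    - {"fingers": -1, "translation": [0.1, -0.2, 12], "roll": 0}
    - {"fingers": -1, "translation": [0.1, -0.2, 12], "roll": 0}
    - {"fingers": -1, "translation": [0.1, -0.2, 12], "roll": 0}

```text
clock: 2.7
eef_pos: [0.4811, 0.2948, 0.1329]
tool_rot: [0.998, 0.066, 0.001, -0.001]
ft_force: [1.1, 0.3, 0.1]
grip_width: 0.0855
```

```bash
python3 -c "
from h import *
go([.4795,.295,.07],7.5)"
```

```text
t 2.7 eef [0.4811 0.2948 0.1329] yaw 7.56 F [1.1 0.3 0.1] w 0.0855
 -> trans cm [-0.15 -0.05  6.29] roll 0.06
```

Emit:
play_rows:
  motion:
    - {"fingers": -1, "translation": [0, 0, 2], "roll": 0}
    - {"fingers": -1, "translation": [0, 0, 4], "roll": 0}
    - {"fingers": -1, "translation": [0, 0, 5.5], "roll": 0}
    - {"fingers": -1, "translation": [0, 0, 6], "roll": 0}
    - {"fingers": -1, "translation": [0, 0, 6], "roll": 0}
    - {"fingers": -1, "translation": [0, 0, 6], "roll": 0}
    - {"fingers": -1, "translation": [0, 0, 6], "roll": 0}

```text
clock: 3.28
eef_pos: [0.4815, 0.2958, 0.0727]
tool_rot: [0.998, 0.066, 0.002, -0.001]
ft_force: [0.1, -0.3, -0.3]
grip_width: 0.0854
```

```bash
python3 -c "
from h import *
go([.4795,.295,.07],7.5)"
```

```text
t 3.28 eef [0.4815 0.2958 0.0727] yaw 7.61 F [ 0.1 -0.3 -0.3] w 0.0854
 -> trans cm [-0.21  0.05  0.27] roll 0.11
```

Emit:
play_rows:
  motion:
    - {"fingers": -1, "translation": [-0.2, 0, 0.25], "roll": 0}
    - {"fingers": -1, "translation": [-0.2, 0, 0.25], "roll": 0}
    - {"fingers": 0, "translation": [-0.2, 0, 0.25], "roll": 0}
    - {"fingers": 0.2, "translation": [-0.2, 0, 0.25], "roll": 0}
    - {"fingers": 1, "translation": [-0.2, 0, 0.25], "roll": 0}
    - {"fingers": 1, "translation": [-0.2, 0, 0.25], "roll": 0}
    - {"fingers": 1, "translation": [-0.2, 0, 0.25], "roll": 0}
    - {"fingers": 1, "translation": [-0.2, 0, 0.25], "roll": 0}
    - {"fingers": 1, "translation": [-0.2, 0, 0.25], "roll": 0}
    - {"fingers": 1, "translation": [-0.2, 0, 0.25], "roll": 0}
    - {"fingers": 1, "translation": [-0.2, 0, 0.25], "roll": 0}
    - {"fingers": 1, "translation": [-0.2, 0, 0.25], "roll": 0}

```text
clock: 4.28
eef_pos: [0.4783, 0.2948, 0.0679]
tool_rot: [0.998, 0.066, 0.0, -0.0]
ft_force: [1.8, -0.6, 0.5]
grip_width: 0.0275
```

```bash
python3 -c "
from h import *
go([.4795,.295,.07],7.5); print(bot.get_obs()['ft_torque'])"
```

```text
t 4.28 eef [0.4783 0.2948 0.0679] yaw 7.62 F [ 1.8 -0.6  0.5] w 0.0275
 -> trans cm [ 0.12 -0.   -0.21] roll 0.12
[ 0.09403197 -0.24122041  0.03923894]
```

Emit:
play_rows:
  motion:
    - {"fingers": 1, "translation": [0, 0, -2], "roll": 0}
    - {"fingers": 1, "translation": [0, 0, -5], "roll": 0}
    - {"fingers": 1, "translation": [0, 0, -8], "roll": 0}
    - {"fingers": 1, "translation": [0, 0, -11], "roll": 0}
    - {"fingers": 1, "translation": [0, 0, -11], "roll": 0}
    - {"fingers": 1, "translation": [0, 0, -11], "roll": 0}
    - {"fingers": 1, "translation": [0, 0, -11], "roll": 0}
    - {"fingers": 1, "translation": [0, 0, -11], "roll": 0}

```text
clock: 4.95
eef_pos: [0.4763, 0.2937, 0.1752]
tool_rot: [0.998, 0.067, -0.002, 0.001]
ft_force: [0.6, -0.0, -3.3]
grip_width: 0.0273
```

```bash
cat >> h.py <<'E'
def binp(x,y,a=9.1,c=(.5389,-.0458)):
    a=np.radians(a); return [c[0]+x*np.cos(a)-y*np.sin(a),c[1]+x*np.sin(a)+y*np.cos(a)]
E
python3 -c "
from h import *
b=binp(-.029,-.0515);print(b)
go([*b,.178],9.1)"
```

```text
[np.float64(0.5184101400678296), np.float64(-0.10123839499805196)]
t 4.95 eef [0.4763 0.2937 0.1752] yaw 7.63 F [ 0.6 -0.  -3.3] w 0.0273
 -> trans cm [-1.07 39.7  -0.28] roll -1.47
```

Emit:
play_rows:
  motion:
    - {"fingers": 1, "translation": [-0.3, 4, -0.5], "roll": -0.5}
    - {"fingers": 1, "translation": [-0.3, 8, -0.5], "roll": -0.5}
    - {"fingers": 1, "translation": [-0.3, 12, -0.5], "roll": -0.5}
    - {"fingers": 1, "translation": [-0.3, 16, -0.5], "roll": -1}
    - {"fingers": 1, "translation": [-0.7, 20, -0.5], "roll": -1}
    - {"fingers": 1, "translation": [-1, 24, -0.5], "roll": -1.5}
    - {"fingers": 1, "translation": [-1, 28, -0.5], "roll": -1.5}
    - {"fingers": 1, "translation": [-1, 32, -0.5], "roll": -1.5}
    - {"fingers": 1, "translation": [-1, 35, -0.5], "roll": -1.5}
    - {"fingers": 1, "translation": [-1, 38, -0.5], "roll": -1.5}
    - {"fingers": 1, "translation": [-1, 39.7, -0.5], "roll": -1.5}
    - {"fingers": 1, "translation": [-1, 39.7, -0.5], "roll": -1.5}
    - {"fingers": 1, "translation": [-1, 39.7, -0.5], "roll": -1.5}
    - {"fingers": 1, "translation": [-1, 39.7, -0.5], "roll": -1.5}
    - {"fingers": 1, "translation": [-1, 39.7, -0.5], "roll": -1.5}
    - {"fingers": 1, "translation": [-1, 39.7, -0.5], "roll": -1.5}

```text
clock: 6.28
eef_pos: [0.5204, -0.099, 0.1823]
tool_rot: [0.997, 0.08, -0.001, -0.0]
ft_force: [-1.0, -0.8, -3.2]
grip_width: 0.0274
```

```bash
python3 -c "
from h import *
b=binp(-.029,-.0515)
for i in range(3):
  im,K,T=snap('top'); go([*b,.13],9.1); print(bot.get_obs()['ft_torque'])
"
```

```text
t 6.33 eef [ 0.5205 -0.099   0.1825] yaw 9.23 F [ 0.6  0.3 -2.7] w 0.0278
 -> trans cm [-0.25  0.18  5.25] roll 0.13
[0.03076064 0.03374337 0.02543104]
t 6.38 eef [ 0.5207 -0.0992  0.1827] yaw 9.22 F [-0.4  0.2 -3.1] w 0.0276
 -> trans cm [-0.25  0.17  5.27] roll 0.12
[ 0.01683669 -0.04665757  0.01893101]
t 6.43 eef [ 0.5207 -0.0993  0.1828] yaw 9.21 F [-0.1 -0.2 -3.5] w 0.0273
 -> trans cm [-0.26  0.15  5.28] roll 0.11
[-0.00760073 -0.02021311  0.02592428]
```

Emit:
play_rows:
  motion:
    - {"fingers": 1, "translation": [-0.25, 0.15, 1.5], "roll": 0}
    - {"fingers": 1, "translation": [-0.25, 0.15, 3], "roll": 0}
    - {"fingers": 1, "translation": [-0.25, 0.15, 4], "roll": 0}
    - {"fingers": 1, "translation": [-0.25, 0.15, 4.5], "roll": 0}
    - {"fingers": 1, "translation": [-0.25, 0.15, 4.5], "roll": 0}
    - {"fingers": 1, "translation": [-0.25, 0.15, 4.5], "roll": 0}
    - {"fingers": 1, "translation": [-0.25, 0.15, 4.5], "roll": 0}
    - {"fingers": 1, "translation": [-0.25, 0.15, 4.5], "roll": 0}

```text
clock: 7.1
eef_pos: [0.5192, -0.1021, 0.1387]
tool_rot: [0.997, 0.08, 0.001, 0.0]
ft_force: [-0.3, 0.4, -3.2]
grip_width: 0.0274
```

```bash
python3 -c "
from h import *
b=binp(-.029,-.0515)
im,K,T=snap('top'); go([*b,.12],9.1); A=cv2.resize(im[170:280,220:370],(600,440),interpolation=cv2.INTER_CUBIC)
s,K,T=snap('side')
cv2.imwrite('pics/s1.png',cv2.resize(s[130:310,190:370],None,fx=3.3,fy=3.3,interpolation=cv2.INTER_CUBIC))
for p in [(-.062,-.112,.05),(-.062,.112,.05),(.062,-.112,.05),(-.029,-.108,.05),(-.029,.0,.05)]:
  w=[*binp(*p[:2]),p[2]]; print(p,((proj(K,T,w)-[190,130])*3.3).round())
"
```

```text
t 7.15 eef [ 0.5191 -0.1021  0.1386] yaw 9.13 F [-1.2  0.2 -3.6] w 0.0276
 -> trans cm [-0.06 -0.1   1.86] roll 0.03
(-0.062, -0.112, 0.05) [275. 492.]
(-0.062, 0.112, 0.05) [ 96. 275.]
(0.062, -0.112, 0.05) [468. 410.]
(-0.029, -0.108, 0.05) [325. 464.]
(-0.029, 0.0, 0.05) [227. 354.]
```

View pics/s1.png

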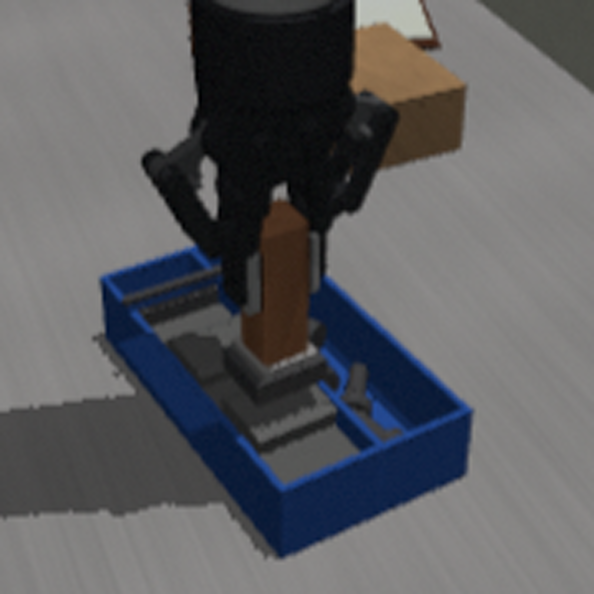

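Side view: foot hovering above the near proud chock (b). Foot's bottom front edge runs (258,400)–(326,372), b's top front edge (256,443)–(335,410); bin corners agree with the projections to about 1.5 px.

```bash
python3 -c "
from h import *
s,K,T=snap('side'); e=bot.get_obs()['eef_pos']; c=np.array([.5389,-.0458]); a=np.radians(9.1);R=np.array([[np.cos(a),-np.sin(a)],[np.sin(a),np.cos(a)]])
f=lambda u,v,z:(1000*R.T@(ray(K,T,((np.array([u,v])+.5)/3.3-.5)+[190,130],z)[:2]-c)).round(1)
h=e[2]-.0679
print('foot front L,R,bot',f(258,400,h),f(326,372,h),'top left corner',f(228,350,h+.014))
print('foot by arm', (1000*R.T@(e[:2]-c)).round(1))
print('b front',f(256,443,.054),f(335,410,.054),'left-back',f(222,405,.054))
print('rim',f(280,487,.05),f(470,410,.05),f(102,278,.05))
cv2.imwrite('pics/s2.png',cv2.resize(s[220:280,240:310],None,fx=8,fy=8,interpolation=cv2.INTER_CUBIC))
"
```

```text
foot front L,R,bot [-45.6 -64.8] [ -1.8 -63.4] top left corner [-47.1 -34.5]
foot by arm [-28.6 -52.4]
b front [-54.5 -77.9] [ -4.  -76.9] left-back [-55.4 -41.6]
rim [ -58.2 -109.4] [  63.  -111.2] [-60.6 108.4]
```

View pics/s2.png

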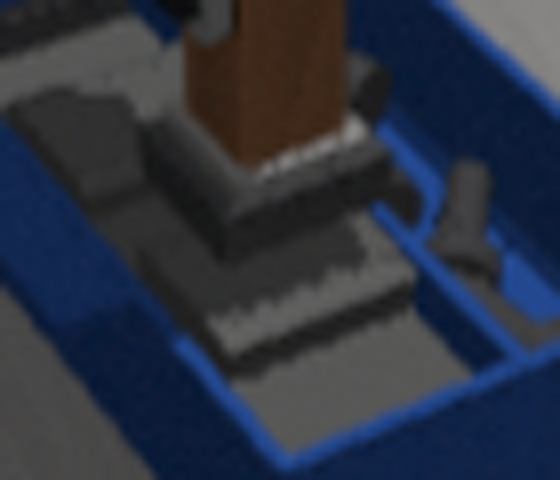

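```bash
python3 -c "
from h import *
s,K,T=snap('side'); e=bot.get_obs()['eef_pos']; c=np.array([.5389,-.0458]); a=np.radians(9.1);R=np.array([[np.cos(a),-np.sin(a)],[np.sin(a),np.cos(a)]])
f=lambda u,v,z:(1000*R.T@(ray(K,T,((np.array([u,v])+.5)/8-.5)+[240,220],z)[:2]-c)).round(1)
h=e[2]-.0679
print('foot bot',f(228,258,h),f(392,185,h),'top',f(218,218,h+.014),f(390,155,h+.014),f(145,125,h+.014))
print('b',f(230,352,.054),f(412,275,.054),f(145,250,.054))
print('rim',f(290,465,.05))
"
```

```text
foot bot [-46.5 -67.1] [ -2.  -64.1] top [-49.7 -68.7] [ -6.1 -69.3] [-47.9 -32.1]
b [-52.4 -78.1] [ -4.3 -76.9] [-52.2 -38.4]
rim [ -56.8 -111.5]
```

Emit:
play_rows:
  motion:
    - {"fingers": 1, "translation": [-0.1, 0.2, 0.5], "roll": 0}
    - {"fingers": 1, "translation": [-0.1, 0.2, 1], "roll": 0}
    - {"fingers": 1, "translation": [-0.1, 0.2, 1.3], "roll": 0}
    - {"fingers": 1, "translation": [-0.1, 0.2, 1.4], "roll": 0}
    - {"fingers": 1, "translation": [-0.1, 0.2, 1.4], "roll": 0}
    - {"fingers": 1, "translation": [-0.1, 0.2, 1.4], "roll": 0}
    - {"fingers": 1, "translation": [-0.1, 0.2, 1.4], "roll": 0}

```text
clock: 7.88
eef_pos: [0.518, -0.1042, 0.1239]
tool_rot: [0.997, 0.08, 0.0, 0.0]
ft_force: [0.4, -0.4, -3.5]
grip_width: 0.0274
```

Emit:
play_rows:
  motion:
    - {"fingers": 1, "translation": [0, 0, 0.1], "roll": 0}
    - {"fingers": 1, "translation": [0, 0, 0.1], "roll": 0}
    - {"fingers": 1, "translation": [0, 0, 0.2], "roll": 0}
    - {"fingers": 1, "translation": [0, 0, 0.2], "roll": 0}
    - {"fingers": 1, "translation": [0, 0, 0.2], "roll": 0}

```text
clock: 8.3
eef_pos: [0.518, -0.1042, 0.1219]
tool_rot: [0.997, 0.08, 0.0, 0.0]
ft_force: [-0.5, -1.2, -2.0]
grip_width: 0.0274
```

Emit:
play_rows:
  motion:
    - {"fingers": 1, "translation": [0, 0, 0.1], "roll": 0}
    - {"fingers": 1, "translation": [0, 0, 0.1], "roll": 0}
    - {"fingers": 1, "translation": [0, 0, 0.2], "roll": 0}
    - {"fingers": 1, "translation": [0, 0, 0.2], "roll": 0}
    - {"fingers": 1, "translation": [0, 0, 0.2], "roll": 0}

```text
clock: 8.72
eef_pos: [0.5181, -0.1041, 0.1203]
tool_rot: [0.997, 0.08, 0.001, 0.0]
ft_force: [-1.3, 0.8, 4.4]
grip_width: 0.0274
```

Emit:
play_rows:
  motion:
    - {"fingers": 1, "translation": [0, 0, 0.1], "roll": 0}
    - {"fingers": 1, "translation": [0, 0, 0.1], "roll": 0}
    - {"fingers": 1, "translation": [0, 0, 0.2], "roll": 0}
    - {"fingers": 1, "translation": [0, 0, 0.2], "roll": 0}
    - {"fingers": 1, "translation": [0, 0, 0.2], "roll": 0}

```text
clock: 9.13
eef_pos: [0.5183, -0.1037, 0.1181]
tool_rot: [0.997, 0.08, 0.001, -0.0]
ft_force: [-0.5, 2.1, 5.2]
grip_width: 0.0273
```

Emit:
play_rows:
  motion:
    - {"fingers": 1, "translation": [0, 0, 0.1], "roll": 0}
    - {"fingers": 1, "translation": [0, 0, 0.1], "roll": 0}
    - {"fingers": 1, "translation": [0, 0, 0.2], "roll": 0}
    - {"fingers": 1, "translation": [0, 0, 0.2], "roll": 0}
    - {"fingers": 1, "translation": [0, 0, 0.2], "roll": 0}

```text
clock: 9.55
eef_pos: [0.5184, -0.1034, 0.1162]
tool_rot: [0.997, 0.08, 0.001, -0.001]
ft_force: [-0.8, 2.9, 5.2]
grip_width: 0.0275
```

Emit:
play_rows:
  motion:
    - {"fingers": 1, "translation": [0, -0.03, 0.1], "roll": 0}
    - {"fingers": 1, "translation": [0, -0.03, 0.1], "roll": 0}
    - {"fingers": 1, "translation": [0, -0.05, 0.2], "roll": 0}
    - {"fingers": 1, "translation": [0, -0.05, 0.2], "roll": 0}
    - {"fingers": 1, "translation": [0, -0.05, 0.3], "roll": 0}
    - {"fingers": 1, "translation": [0, -0.05, 0.3], "roll": 0}
    - {"fingers": 1, "translation": [0, -0.05, 0.3], "roll": 0}

```text
clock: 10.13
eef_pos: [0.5184, -0.1027, 0.1133]
tool_rot: [0.997, 0.08, 0.001, -0.001]
ft_force: [-1.7, 3.3, 4.9]
grip_width: 0.0275
```

Emit:
play_rows:
  motion:
    - {"fingers": 1, "translation": [0, -0.03, 0.1], "roll": 0}
    - {"fingers": 1, "translation": [0, -0.03, 0.1], "roll": 0}
    - {"fingers": 1, "translation": [0, -0.05, 0.2], "roll": 0}
    - {"fingers": 1, "translation": [0, -0.05, 0.2], "roll": 0}
    - {"fingers": 1, "translation": [0, -0.05, 0.2], "roll": 0}

```text
clock: 10.55
eef_pos: [0.5184, -0.1022, 0.1113]
tool_rot: [0.997, 0.08, 0.001, -0.001]
ft_force: [0.3, 3.0, 5.4]
grip_width: 0.0271
```

Emit:
play_rows:
  motion:
    - {"fingers": 1, "translation": [0, -0.03, 0.1], "roll": 0}
    - {"fingers": 1, "translation": [0, -0.03, 0.1], "roll": 0}
    - {"fingers": 1, "translation": [0, -0.05, 0.2], "roll": 0}
    - {"fingers": 1, "translation": [0, -0.05, 0.2], "roll": 0}
    - {"fingers": 1, "translation": [0, -0.05, 0.2], "roll": 0}

```text
clock: 10.97
eef_pos: [0.5184, -0.1017, 0.1093]
tool_rot: [0.997, 0.08, 0.001, -0.001]
ft_force: [-0.6, 4.2, 6.3]
grip_width: 0.0273
```

Emit:
play_rows:
  motion:
    - {"fingers": 1, "translation": [0, -0.01, 0.05], "roll": 0}
    - {"fingers": 1, "translation": [0, -0.02, 0.07], "roll": 0}
    - {"fingers": 1, "translation": [0, -0.02, 0.07], "roll": 0}

```text
clock: 11.22
eef_pos: [0.5183, -0.1015, 0.1087]
tool_rot: [0.997, 0.08, 0.001, -0.001]
ft_force: [-1.1, 4.4, 5.7]
grip_width: 0.0272
```

Emit:
play_rows:
  motion:
    - {"fingers": 1, "translation": [0, 0, 0.03], "roll": 0}
    - {"fingers": 1, "translation": [0, 0, 0.04], "roll": 0}
    - {"fingers": 1, "translation": [0, 0, 0.04], "roll": 0}

```text
clock: 11.47
eef_pos: [0.5183, -0.1015, 0.1084]
tool_rot: [0.997, 0.08, 0.001, -0.001]
ft_force: [0.1, 4.4, 6.3]
grip_width: 0.0275
```

Emit:
play_rows:
  motion:
    - {"fingers": 1, "translation": [0, 0, 0.03], "roll": 0}
    - {"fingers": 1, "translation": [0, 0, 0.04], "roll": 0}
    - {"fingers": 1, "translation": [0, 0, 0.04], "roll": 0}

```text
clock: 11.72
eef_pos: [0.5184, -0.1014, 0.108]
tool_rot: [0.997, 0.08, 0.001, -0.001]
ft_force: [-0.9, 3.9, 8.2]
grip_width: 0.0274
```

Emit:
play_rows:
  motion:
    - {"fingers": 1, "translation": [0, 0, 0.03], "roll": 0}
    - {"fingers": 1, "translation": [0, 0, 0.04], "roll": 0}
    - {"fingers": 1, "translation": [0, 0, 0.04], "roll": 0}

```text
clock: 11.97
eef_pos: [0.5184, -0.1014, 0.108]
tool_rot: [0.997, 0.08, 0.001, -0.001]
ft_force: [-2.0, 3.4, 9.3]
grip_width: 0.0272
```

Emit:
play_rows:
  motion:
    - {"fingers": 1, "translation": [0, 0, 0.05], "roll": 0}
    - {"fingers": 1, "translation": [0, 0, 0.05], "roll": 0}
    - {"fingers": 1, "translation": [0, 0, 0.05], "roll": 0}

```text
clock: 12.22
eef_pos: [0.5185, -0.1014, 0.1079]
tool_rot: [0.997, 0.08, 0.001, -0.001]
ft_force: [-2.3, 4.8, 11.0]
grip_width: 0.0274
```

Emit:
play_rows:
  motion:
    - {"fingers": 1, "translation": [0, 0, 0.05], "roll": 0}
    - {"fingers": 1, "translation": [0, 0, 0.05], "roll": 0}
    - {"fingers": 1, "translation": [0, 0, 0.05], "roll": 0}

```text
clock: 12.47
eef_pos: [0.5185, -0.1014, 0.1079]
tool_rot: [0.997, 0.08, 0.002, -0.001]
ft_force: [-3.6, 4.6, 13.7]
grip_width: 0.0275
```

Emit:
play_rows:
  motion:
    - {"fingers": 1, "translation": [0, 0, 0.06], "roll": 0}
    - {"fingers": 1, "translation": [0, 0, 0.06], "roll": 0}
    - {"fingers": 1, "translation": [0, 0, 0.06], "roll": 0}
    - {"fingers": 1, "translation": [0, 0, 0.06], "roll": 0}
    - {"fingers": 1, "translation": [0, 0, 0.06], "roll": 0}
    - {"fingers": 1, "translation": [0, 0, 0.06], "roll": 0}
    - {"fingers": 1, "translation": [0, 0, 0.06], "roll": 0}
    - {"fingers": 1, "translation": [0, 0, 0.06], "roll": 0}
    - {"fingers": 1, "translation": [0, 0, 0.06], "roll": 0}
    - {"fingers": 1, "translation": [0, 0, 0.06], "roll": 0}
    - {"fingers": 1, "translation": [0, 0, 0.06], "roll": 0}
    - {"fingers": 1, "translation": [0, 0, 0.06], "roll": 0}
    - {"fingers": 1, "translation": [0, 0, 0.06], "roll": 0}

```text
clock: 13.55
eef_pos: [0.5188, -0.1014, 0.1077]
tool_rot: [0.997, 0.08, 0.002, -0.001]
ft_force: [-3.2, 4.7, 17.4]
grip_width: 0.0276
```

```bash
python3 -c "
from h import *
s,K,T=snap('side'); go([.5185,-.1014,.14],9.1)
cv2.imwrite('pics/s3.png',cv2.resize(s[200:280,225:325],None,fx=6,fy=6,interpolation=cv2.INTER_CUBIC))
"
```

```text
t 13.6 eef [ 0.5188 -0.1014  0.1077] yaw 9.18 F [-3.  5. 15.] w 0.0275
 -> trans cm [-0.03 -0.01 -3.23] roll 0.08
```

View pics/s3.png

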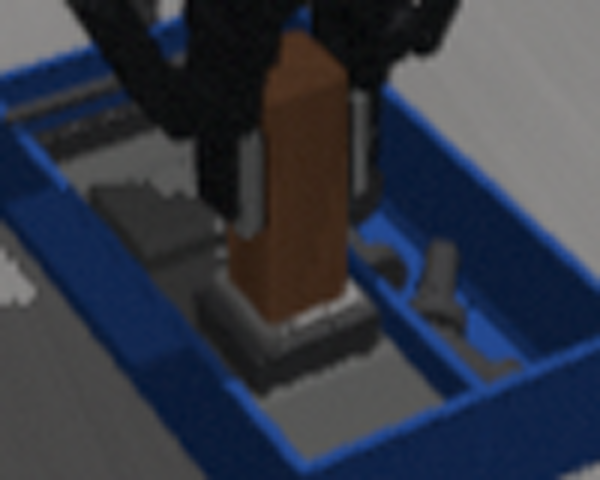

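b is flush with its neighbours under the foot, which sits inside the lane; about 20 N was held for 1 s. Next I lift and go over d.

Emit:
play_rows:
  motion:
    - {"fingers": 1, "translation": [0, 0, -1], "roll": 0}
    - {"fingers": 1, "translation": [0, 0, -2.5], "roll": 0}
    - {"fingers": 1, "translation": [0, 0, -4], "roll": 0}
    - {"fingers": 1, "translation": [0, -1, -4], "roll": 0}
    - {"fingers": 1, "translation": [0, -4, -4], "roll": 0}
    - {"fingers": 1, "translation": [0, -6, -4], "roll": 0}
    - {"fingers": 1, "translation": [0, -7.1, -4], "roll": 0}
    - {"fingers": 1, "translation": [0, -7.1, -3.5], "roll": 0}
    - {"fingers": 1, "translation": [0, -7.1, -3.5], "roll": 0}
    - {"fingers": 1, "translation": [0, -7.1, -3.5], "roll": 0}
    - {"fingers": 1, "translation": [0, -7.1, -3.5], "roll": 0}
    - {"fingers": 1, "translation": [0, -7.1, -3.5], "roll": 0}

```text
clock: 14.6
eef_pos: [0.5065, -0.0332, 0.1401]
tool_rot: [0.997, 0.079, -0.0, 0.0]
ft_force: [-0.2, 0.4, -2.9]
grip_width: 0.0274
```

```bash
python3 -c "
from h import *
s,K,T=snap('side'); go([.5073,-.0318,.121],9.1)
c=np.array([.5389,-.0458]); a=np.radians(9.1);R=np.array([[np.cos(a),-np.sin(a)],[np.sin(a),np.cos(a)]])
cv2.imwrite('pics/s4.png',cv2.resize(s[190:270,215:315],None,fx=6,fy=6,interpolation=cv2.INTER_CUBIC))
"
```

```text
t 14.65 eef [ 0.5065 -0.0331  0.1402] yaw 9.05 F [ 0.3  0.4 -3.2] w 0.0273
 -> trans cm [ 0.1  -0.12  1.92] roll -0.05
```

View pics/s4.png

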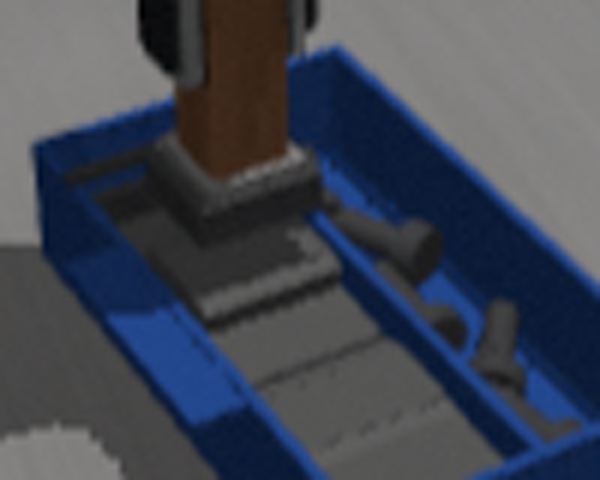

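b now lies level with a and c (seams at (260,385) and (330,445)). d is still proud with its top front edge (203,303)–(340,260), under the foot whose bottom front edge is (205,245)–(322,198).

```bash
python3 -c "
from h import *
s,K,T=snap('side'); e=bot.get_obs()['eef_pos']; c=np.array([.5389,-.0458]); a=np.radians(9.1);R=np.array([[np.cos(a),-np.sin(a)],[np.sin(a),np.cos(a)]])
f=lambda u,v,z:(1000*R.T@(ray(K,T,((np.array([u,v])+.5)/6-.5)+[215,190],z)[:2]-c)).round(1)
h=e[2]-.0679
print('arm',(1000*R.T@(e[:2]-c)).round(1))
print('foot bot',f(205,245,h),f(322,198,h))
print('d',f(203,303,.051),f(340,260,.051))
print('seam',f(260,385,.04),f(380,337,.04))
"
```

```text
arm [-30.   17.7]
foot bot [-48.6   2.5] [-4.8  5.3]
d [-50.9   1.1] [-2.4 -1.8]
seam [-48.3 -31.5] [ -4.4 -30.6]
```

Emit:
play_rows:
  motion:
    - {"fingers": 1, "translation": [0.05, -0.1, 0.7], "roll": 0}
    - {"fingers": 1, "translation": [0.05, -0.1, 1.4], "roll": 0}
    - {"fingers": 1, "translation": [0.05, -0.1, 1.8], "roll": 0}
    - {"fingers": 1, "translation": [0.05, -0.1, 1.9], "roll": 0}
    - {"fingers": 1, "translation": [0.05, -0.1, 1.9], "roll": 0}
    - {"fingers": 1, "translation": [0.05, -0.1, 1.9], "roll": 0}

```text
clock: 15.2
eef_pos: [0.5065, -0.0313, 0.1211]
tool_rot: [0.997, 0.08, -0.0, -0.0]
ft_force: [1.0, 0.1, -3.0]
grip_width: 0.0274
```

Emit:
play_rows:
  motion:
    - {"fingers": 1, "translation": [0, 0, 0.1], "roll": 0}
    - {"fingers": 1, "translation": [0, 0, 0.1], "roll": 0}
    - {"fingers": 1, "translation": [0, 0, 0.2], "roll": 0}
    - {"fingers": 1, "translation": [0, 0, 0.2], "roll": 0}
    - {"fingers": 1, "translation": [0, 0, 0.3], "roll": 0}
    - {"fingers": 1, "translation": [0, 0, 0.3], "roll": 0}

```text
clock: 15.7
eef_pos: [0.5067, -0.0313, 0.1187]
tool_rot: [0.997, 0.08, 0.0, 0.0]
ft_force: [-0.8, 0.2, -0.5]
grip_width: 0.0271
```

Emit:
play_rows:
  motion:
    - {"fingers": 1, "translation": [0, 0, 0.1], "roll": 0}
    - {"fingers": 1, "translation": [0, 0, 0.1], "roll": 0}
    - {"fingers": 1, "translation": [0, 0, 0.2], "roll": 0}
    - {"fingers": 1, "translation": [0, 0, 0.2], "roll": 0}
    - {"fingers": 1, "translation": [0, 0, 0.2], "roll": 0}

```text
clock: 16.12
eef_pos: [0.507, -0.031, 0.1167]
tool_rot: [0.997, 0.08, 0.001, -0.0]
ft_force: [-1.0, 1.7, 6.3]
grip_width: 0.0271
```

Emit:
play_rows:
  motion:
    - {"fingers": 1, "translation": [0, -0.02, 0.1], "roll": 0}
    - {"fingers": 1, "translation": [0, -0.02, 0.1], "roll": 0}
    - {"fingers": 1, "translation": [0, -0.04, 0.2], "roll": 0}
    - {"fingers": 1, "translation": [0, -0.04, 0.2], "roll": 0}
    - {"fingers": 1, "translation": [0, -0.06, 0.3], "roll": 0}
    - {"fingers": 1, "translation": [0, -0.06, 0.3], "roll": 0}

```text
clock: 16.62
eef_pos: [0.5072, -0.0302, 0.1136]
tool_rot: [0.997, 0.08, 0.001, -0.0]
ft_force: [-0.2, 2.4, 4.1]
grip_width: 0.0275
```

Emit:
play_rows:
  motion:
    - {"fingers": 1, "translation": [0, -0.02, 0.1], "roll": 0}
    - {"fingers": 1, "translation": [0, -0.02, 0.1], "roll": 0}
    - {"fingers": 1, "translation": [0, -0.04, 0.2], "roll": 0}
    - {"fingers": 1, "translation": [0, -0.04, 0.2], "roll": 0}
    - {"fingers": 1, "translation": [0, -0.06, 0.3], "roll": 0}
    - {"fingers": 1, "translation": [0, -0.06, 0.3], "roll": 0}

```text
clock: 17.12
eef_pos: [0.5073, -0.0295, 0.1107]
tool_rot: [0.997, 0.08, 0.001, -0.001]
ft_force: [-0.2, 3.0, 4.7]
grip_width: 0.0272
```

Emit:
play_rows:
  motion:
    - {"fingers": 1, "translation": [0, -0.02, 0.05], "roll": 0}
    - {"fingers": 1, "translation": [0, -0.02, 0.1], "roll": 0}
    - {"fingers": 1, "translation": [0, -0.02, 0.1], "roll": 0}
    - {"fingers": 1, "translation": [0, -0.02, 0.1], "roll": 0}

```text
clock: 17.45
eef_pos: [0.5073, -0.0293, 0.1098]
tool_rot: [0.997, 0.08, 0.001, -0.001]
ft_force: [-0.8, 3.7, 4.4]
grip_width: 0.0272
```

Emit:
play_rows:
  motion:
    - {"fingers": 1, "translation": [0, -0.02, 0.05], "roll": 0}
    - {"fingers": 1, "translation": [0, -0.02, 0.1], "roll": 0}
    - {"fingers": 1, "translation": [0, -0.02, 0.1], "roll": 0}
    - {"fingers": 1, "translation": [0, -0.02, 0.1], "roll": 0}

```text
clock: 17.78
eef_pos: [0.5073, -0.0291, 0.1089]
tool_rot: [0.997, 0.08, 0.001, -0.001]
ft_force: [-0.0, 3.6, 4.6]
grip_width: 0.0276
```

Emit:
play_rows:
  motion:
    - {"fingers": 1, "translation": [0, -0.02, 0.05], "roll": 0}
    - {"fingers": 1, "translation": [0, -0.02, 0.1], "roll": 0}
    - {"fingers": 1, "translation": [0, -0.02, 0.1], "roll": 0}
    - {"fingers": 1, "translation": [0, -0.02, 0.1], "roll": 0}

```text
clock: 18.12
eef_pos: [0.5073, -0.0288, 0.1079]
tool_rot: [0.997, 0.08, 0.001, -0.001]
ft_force: [-0.1, 3.8, 5.7]
grip_width: 0.0275
```

Emit:
play_rows:
  motion:
    - {"fingers": 1, "translation": [0, 0, 0.05], "roll": 0}
    - {"fingers": 1, "translation": [0, 0, 0.1], "roll": 0}
    - {"fingers": 1, "translation": [0, 0, 0.1], "roll": 0}
    - {"fingers": 1, "translation": [0, 0, 0.1], "roll": 0}

```text
clock: 18.45
eef_pos: [0.5074, -0.0288, 0.1078]
tool_rot: [0.997, 0.08, 0.001, -0.001]
ft_force: [-2.7, 4.2, 10.7]
grip_width: 0.027
```

Home at the same height as b. Building the force up to about 20 N.

Emit:
play_rows:
  motion:
    - {"fingers": 1, "translation": [0, 0, 0.05], "roll": 0}
    - {"fingers": 1, "translation": [0, 0, 0.08], "roll": 0}
    - {"fingers": 1, "translation": [0, 0, 0.08], "roll": 0}
    - {"fingers": 1, "translation": [0, 0, 0.08], "roll": 0}

```text
clock: 18.78
eef_pos: [0.5075, -0.0288, 0.1077]
tool_rot: [0.997, 0.08, 0.002, -0.001]
ft_force: [-2.8, 4.3, 15.8]
grip_width: 0.0273
```

Emit:
play_rows:
  motion:
    - {"fingers": 1, "translation": [0, 0, 0.04], "roll": 0}
    - {"fingers": 1, "translation": [0, 0, 0.04], "roll": 0}
    - {"fingers": 1, "translation": [0, 0, 0.04], "roll": 0}
    - {"fingers": 1, "translation": [0, 0, 0.04], "roll": 0}
    - {"fingers": 1, "translation": [0, 0, 0.04], "roll": 0}
    - {"fingers": 1, "translation": [0, 0, 0.04], "roll": 0}
    - {"fingers": 1, "translation": [0, 0, 0.04], "roll": 0}
    - {"fingers": 1, "translation": [0, 0, 0.04], "roll": 0}
    - {"fingers": 1, "translation": [0, 0, 0.04], "roll": 0}
    - {"fingers": 1, "translation": [0, 0, 0.04], "roll": 0}
    - {"fingers": 1, "translation": [0, 0, 0.04], "roll": 0}
    - {"fingers": 1, "translation": [0, 0, 0.04], "roll": 0}
    - {"fingers": 1, "translation": [0, 0, 0.04], "roll": 0}

```text
clock: 19.87
eef_pos: [0.5075, -0.0288, 0.1077]
tool_rot: [0.997, 0.08, 0.002, -0.001]
ft_force: [-4.3, 4.2, 18.7]
grip_width: 0.0277
```

```bash
python3 -c "
from h import *
F=[]
for i in range(4): bot.camera('side'); F.append(bot.get_obs()['ft_force'])
print(np.mean(F,0))
s,K,T=snap('side'); go([.48,.27,.14],7.5)
cv2.imwrite('pics/s5.png',cv2.resize(s[190:270,215:315],None,fx=6,fy=6,interpolation=cv2.INTER_CUBIC))
"
```

```text
[-4.17230884  4.04588836 17.8907533 ]
t 20.12 eef [ 0.5075 -0.0288  0.1077] yaw 9.15 F [-4.1  4.1 18.1] w 0.0273
 -> trans cm [  2.03 -29.94  -3.23] roll 1.65
```

View pics/s5.png

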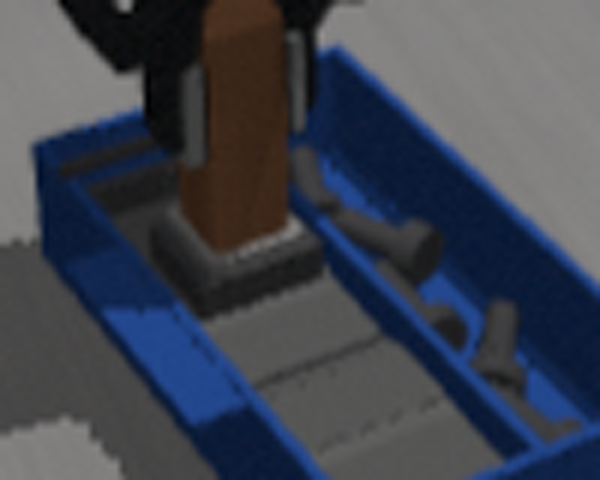

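d is flush and about 21 N was held. Now I lift and carry the tamper back to its original spot.

Emit:
play_rows:
  motion:
    - {"fingers": 1, "translation": [0, 0, -1], "roll": 0}
    - {"fingers": 1, "translation": [0, 0, -3], "roll": 0}
    - {"fingers": 1, "translation": [0, 0, -6], "roll": 0}
    - {"fingers": 1, "translation": [0, -1, -7], "roll": 0}
    - {"fingers": 1, "translation": [0.5, -5, -7], "roll": 0}
    - {"fingers": 1, "translation": [1, -9, -7], "roll": 0}
    - {"fingers": 1, "translation": [1, -13, -7], "roll": 0}
    - {"fingers": 1, "translation": [1.5, -17, -7], "roll": 0}
    - {"fingers": 1, "translation": [2, -21, -7], "roll": 0}
    - {"fingers": 1, "translation": [2, -25, -7], "roll": 0}
    - {"fingers": 1, "translation": [2, -28, -7], "roll": 0}
    - {"fingers": 1, "translation": [2, -30, -7], "roll": 0}
    - {"fingers": 1, "translation": [2, -30, -7], "roll": 0}
    - {"fingers": 1, "translation": [2, -30, -7], "roll": 0}
    - {"fingers": 1, "translation": [2, -30, -7], "roll": 0}

```text
clock: 21.37
eef_pos: [0.4779, 0.2695, 0.1739]
tool_rot: [0.997, 0.08, -0.001, 0.001]
ft_force: [0.1, 0.1, -3.6]
grip_width: 0.0274
```

```bash
python3 -c "
from h import *
go([.48,.27,.072],9.1)
s,K,T=snap('top','top2.png')
t=cv2.resize(s[180:275,235:365],None,fx=4,fy=4,interpolation=cv2.INTER_CUBIC)
u=snap('side')[0]; u=cv2.resize(u[190:285,215:330],None,fx=2.4*1.6,fy=4,interpolation=cv2.INTER_CUBIC)[:380]
cv2.imwrite('pics/c6.png',cv2.resize(np.vstack([t,u[:, :520] if u.shape[1]>=520 else cv2.copyMakeBorder(u,0,0,0,520-u.shape[1],0)]),(410,600)))
"
```

```text
t 21.37 eef [0.4779 0.2695 0.1739] yaw 9.15 F [ 0.1  0.1 -3.6] w 0.0274
 -> trans cm [ 2.100e-01 -1.000e-02  1.019e+01] roll 0.05
```

View pics/c6.png

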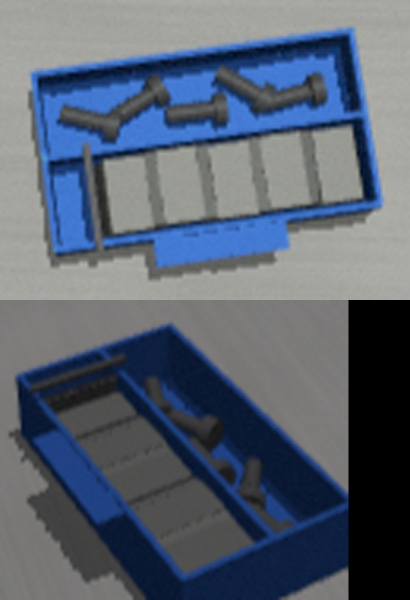

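Top half: all five chocks show equal brightness and the plate has moved about 11 mm in +y. Bottom half: flush row with thin seams at (110,430), (130,465) and (165,495). I'll check numerically that b did not rise while d was being pressed, and lower the tamper.

```bash
python3 -c "
from h import *
a=cv2.imread('pics/s4.png',0).astype(np.float32);b=cv2.imread('pics/s5.png',0).astype(np.float32)
u=snap('side')[0]; c=cv2.cvtColor(cv2.resize(u[190:270,215:315],None,fx=6,fy=6,interpolation=cv2.INTER_CUBIC),cv2.COLOR_BGR2GRAY).astype(np.float32)
for n,(x,y,w,h) in dict(bc=(270,330,100,60),ab=(320,390,110,60),wall=(480,330,110,90)).items():
  for m in(b,c): print(n,cv2.phaseCorrelate(a[y:y+h,x:x+w],m[y:y+h,x:x+w],cv2.createHanningWindow((w,h),cv2.CV_32F)),abs(a-m)[y:y+h,x:x+w].mean())
"
```

```text
bc ((0.09023117638970035, 0.03873839511780375), 0.9440486969947814) 0.25442913
bc ((-0.000932205540209452, -0.05181280285994205), 0.5198423387209574) 10.320924
ab ((0.06898336152637796, 0.34428878682230035), 0.7275246132744683) 1.0472727
ab ((-0.44087214408959596, -0.02559578346198066), 0.7278271407551236) 5.570606
wall ((0.15960389061562097, 0.058533311632352536), 0.8159158328727439) 0.98171717
wall ((-0.21580949736677724, 0.10612476572969598), 0.7450790853853579) 3.0649495
```

Emit:
play_rows:
  motion:
    - {"fingers": 1, "translation": [0.2, 0, 3], "roll": 0}
    - {"fingers": 1, "translation": [0.2, 0, 6], "roll": 0}
    - {"fingers": 1, "translation": [0.2, 0, 8], "roll": 0}
    - {"fingers": 1, "translation": [0.2, 0, 9.5], "roll": 0}
    - {"fingers": 1, "translation": [0.2, 0, 9.7], "roll": 0}
    - {"fingers": 1, "translation": [0.2, 0, 9.7], "roll": 0}
    - {"fingers": 1, "translation": [0.2, 0, 9.7], "roll": 0}
    - {"fingers": 1, "translation": [0.2, 0, 9.7], "roll": 0}

```text
clock: 22.18
eef_pos: [0.4819, 0.2705, 0.0797]
tool_rot: [0.997, 0.079, 0.001, -0.001]
ft_force: [0.2, 0.2, -2.6]
grip_width: 0.0274
```

b did not shift (under 0.1 px). Lowering gently.

Emit:
play_rows:
  motion:
    - {"fingers": 1, "translation": [0, 0, 0.4], "roll": 0}
    - {"fingers": 1, "translation": [0, 0, 0.8], "roll": 0}
    - {"fingers": 1, "translation": [0, 0, 0.9], "roll": 0}
    - {"fingers": 1, "translation": [0, 0, 0.9], "roll": 0}
    - {"fingers": 1, "translation": [0, 0, 0.9], "roll": 0}
    - {"fingers": 1, "translation": [0, 0, 0.9], "roll": 0}

```text
clock: 22.68
eef_pos: [0.4805, 0.2702, 0.0691]
tool_rot: [0.997, 0.08, 0.0, -0.0]
ft_force: [-0.0, 0.1, -3.2]
grip_width: 0.0273
```

Emit:
play_rows:
  motion:
    - {"fingers": 1, "translation": [0, 0, 0.05], "roll": 0}
    - {"fingers": 1, "translation": [0, 0, 0.1], "roll": 0}
    - {"fingers": 1, "translation": [0, 0, 0.15], "roll": 0}
    - {"fingers": 1, "translation": [0, 0, 0.15], "roll": 0}
    - {"fingers": 1, "translation": [0, 0, 0.15], "roll": 0}

```text
clock: 23.1
eef_pos: [0.4806, 0.2703, 0.0678]
tool_rot: [0.997, 0.08, 0.0, -0.0]
ft_force: [-0.1, -0.7, -0.4]
grip_width: 0.0273
```

Emit:
play_rows:
  motion:
    - {"fingers": 1, "translation": [0, 0, 0.05], "roll": 0}
    - {"fingers": 1, "translation": [0, 0, 0.05], "roll": 0}
    - {"fingers": 0, "translation": [0, 0, 0.05], "roll": 0}
    - {"fingers": -0.5, "translation": [0, 0, 0.05], "roll": 0}
    - {"fingers": -1, "translation": [0, 0, 0.05], "roll": 0}
    - {"fingers": -1, "translation": [0, 0, 0.05], "roll": 0}
    - {"fingers": -1, "translation": [0, 0, 0.05], "roll": 0}
    - {"fingers": -1, "translation": [0, 0, 0.05], "roll": 0}
    - {"fingers": -1, "translation": [0, 0, 0.05], "roll": 0}
    - {"fingers": -1, "translation": [0, 0, 0.05], "roll": 0}

```text
clock: 23.93
eef_pos: [0.4805, 0.2701, 0.0671]
tool_rot: [0.997, 0.08, 0.0, 0.0]
ft_force: [0.7, -0.7, 0.4]
grip_width: 0.0854
```

Emit:
play_rows:
  motion:
    - {"fingers": -1, "translation": [0, 0, -2], "roll": 0}
    - {"fingers": -1, "translation": [0, 0, -5], "roll": 0}
    - {"fingers": -1, "translation": [0, 0, -9], "roll": 0}
    - {"fingers": -1, "translation": [0, 0, -13], "roll": 0}
    - {"fingers": -1, "translation": [0, 0, -16], "roll": 0}
    - {"fingers": -1, "translation": [0, 0, -16], "roll": 0}
    - {"fingers": -1, "translation": [0, 0, -16], "roll": 0}
    - {"fingers": -1, "translation": [0, 0, -16], "roll": 0}

```text
clock: 24.6
eef_pos: [0.4802, 0.27, 0.2266]
tool_rot: [0.997, 0.08, -0.0, 0.0]
ft_force: [-0.0, 0.3, -0.1]
grip_width: 0.0855
```

```bash
python3 -c "
from h import *
go([.48,.27,.07],9.1)
s,K,T=snap('side','side7.png')
for p in [(.4805,.27,0),(.4805,.27,.104)]: print(proj(K,T,p).round())
"
```

```text
t 24.6 eef [0.4802 0.27   0.2266] yaw 9.13 F [-0.   0.3 -0.1] w 0.0855
 -> trans cm [-0.02 -0.   15.66] roll 0.03
[207. 183.]
[203. 146.]
```

View pics/side7.png

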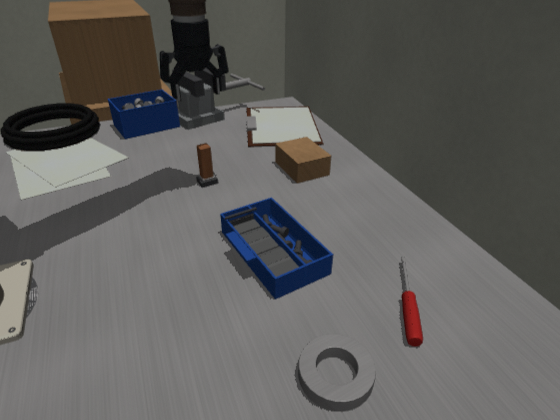

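The tamper stands upright at (206,165), released and clear of the bin. The row at (262,244) is level, and the carton, screwdriver and bearing are where they were.

```bash
python3 -c "
from workcell import bot
print(bot.job_done())"
```

```text
the job is handed in; nothing more can be done
None
```

I pressed both proud chocks home with the tamper, stood it back on the bench, let go, and handed the job in after about 25 s of robot time.

- **Pressing:** I did chock b first, then d. Each was held for about 1 s, b at about 18–21 N and d at about 21 N (wrist force plus the tamper's weight). The highest reading I saw was about 22 N, but force was read only between moves.
- **Levels:** Both bottomed with the tool at about 0.108 m, which puts their tops at 40 mm. The end plate had moved about 11 mm. In the side view, b did not shift by more than 0.1 pixel while d was pressed, and the row looks flush.
- **Tamper and other items:** The tamper stands upright at about (0.48, 0.27), well clear of the bin. The bearing, carton and screwdriver look unmoved in the last picture.
- **Checks that disagreed:**
  - The side camera put the foot 3–5 mm from where the arm reading did along the row, so I lined it up using foot-to-chock offsets within one view.
  - The same shift comparison gave no clear result on the picture taken after the arm moved away, because the light and shadow had changed.
  - The top view showed dark bands between the chocks that I could not explain. The side view showed only thin seams.

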